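# Set the portioner plate to its catch and lock it

### The arm

A 6-joint arm with a two-finger parallel gripper is mounted at the origin on a cart in front of the work surface, level with it; the furniture and walls round the work are solid. World frame = base frame: x ahead of the robot, y to its left, z up, the work surface at z = 0. Lengths are in m, angles in rad, forces in N, time in s.
With the tool pointing down it reaches from about 0.25 to 0.725 m from the base axis. Payload 4 kg.
Tool frame: the origin (TCP) lies on the front face of the gripper's body, between the roots of the fingers; the fingertips stand 73 mm ahead of it and the grasp point (between the pads) lies 54 mm ahead of it; z points along the fingers, y is the line along which they close (so a half turn about z gives the same grasp; the last joint's range is limited). The gripper opens to 85 mm and grips with 20 to 120 N. Pads are 22 mm wide; open, the fingers measure 114 mm over their backs; the gripper's body (76 mm by 85 mm) begins 54 mm behind the grasp point. The pads swing forward as they close: fully open they stand 13 mm farther back than shut.
Start: joints at [-1.108, 0.241, 0.005, 1.335, 0, 1.571], TCP at [0.223, -0.447, 0.304] pointing down, gripper open.
Joint ranges: [-2.72, 2.72], [-1.05, 1.87], [-1.09, 1.28], [-1.99, 2.15], [-1.42, 1.44], [-3.14, 3.14]. Speed limits (rad/s): [2.79, 2.79, 3.14, 3.14, 3.14, 3.14].

### API

Orientations are given as a unit quaternion [x, y, z, w].
In Python, from workcell import bot gives the robot as it stands. The module is installed in compiled form; this text tells all that it offers.
- The arm moves only by the tool step_arm, never from a script. Its argument "rows" is a list of rows, each a list of 2 entries, a list of its own where there are three numbers: the shift along the tool's x, y, z in mm, then the turn about the tool's z in degrees. A call has 1 to 12 rows; each row is the pose to reach, as a shift and turn from the pose commanded when the call began, along the tool's axes at that moment; what a row does not reach only later rows make up. A row lasts 1/8 s, in which the tool goes at most 62.5 mm and 10.7 degrees, less where a joint would pass 70% of its speed; a pose out of reach is approached as far as the arm can. A call with a gripper value outside its range is refused whole. "claw" is the gripper's target within -1 to 1 (shut at 1, half-way at 0, fully open at -1), set as the call begins (left out, the last holds). The fingers move at their own pace and stop on an object; the grip force is fixed at half the most. Time passes only in rows, so rows that repeat a pose let the fingers close. It gives the time, the measured TCP pose, the force, the opening and the grip force at its end, in the units of the state.
- bot.get_obs(): the state, without advancing time (a new reading comes with each control period).
- bot.camera(name): name is "side" or "top"; returns (picture, depth): 420x560x3 uint8, red, green, blue; 420x560 float32, m along the optical axis (not along the pixel's ray), 0 where there is no reading.
- bot.camera_params(name): a dict with "fx", "fy", "cx", "cy" (pixels), "D" ([k1, k2, p1, p2, k3] as OpenCV has them; the pictures are not rectified), "pose" (4x4, takes a point from camera to world coordinates). Camera axes: x right, y up, looking along -z (the intrinsics and any distortion apply to the point x, -y, -z); pixel columns grow to the right and rows downward; lengths in m; the calibration is good to about 2 mm. A picture is of the moment at which its call begins. camera_params takes no time and is no camera call.
- bot.job_done(): hands the job in; it is judged then, once.
Trained networks look in the newest picture that a camera, given by its name, has taken for a name from the list of things; names that differ only in an ending like _2 or _b are one class to them, and where a whole thing is asked for, a point or a joint stands for the part that bears it (a point fixed in the world has none). Each returns a list of dicts, best first, with "score" (0 to 1); they miss things now and then, are a little off and sometimes report something else, mostly with a low value. They report only what shows in the picture. A call takes as long as a camera call. They do not tell look-alikes from the thing itself.
- bot.trace(target, camera): "pixels" (420x560 bool, what is visible of it) and "uv" ([column, row] in pixels, amid what is visible of it).
The state is a dict: "clock": time; "joint_pos": joint angles; "joint_vel": joint speeds; "tau": joint torques, N m; "eef_pos": TCP position; "tool_rot": TCP orientation; "ft_force": force on the tool from outside, world axes, zero at the start; "ft_torque": the same for the moment, N m; "grip_width": finger opening in m; "grasp_force": force on a finger pad.
Only numpy, scipy, OpenCV 4.12 (cv2) and the standard library are available. Lean on these libraries where they do the work, as an engineer would, in place of code of your own. Each camera call takes 0.05 s, during which the arm holds its last target. There are 200 camera calls.

### The job

Set the portioner: push its plate round anticlockwise (seen from above) by the black peg, against the return spring, until the hidden catch behind the pointer takes hold and the notch stays facing the brass pointer when you let go. Then slide the red lock fully home into the notch. Only push, with gentle force (well below 20 N): do not force the plate against the stop just beyond the catch or ram the lock, and leave the cup, the jar and the shaker where they are.

Things in the scene. Friction and masses are not known exactly. Their poses are not given: they have to be found in the camera images.
- hub (a point): axis of the round plate, level with the plate's upper face, 44 mm above the worktop. The plate is aluminium, 172 mm in diameter, 12 mm thick, on a green round base (190 mm across, 30 mm high, fixed); a dark cap of 40 mm diameter, 8 mm high, covers its centre
- plate (a joint): turn of the plate about its vertical axis (rad): 0 at rest, growing anticlockwise seen from above, at most 2.0. A damped return spring pulls it back to 0 whenever the catch does not hold it: pushing slowly at the peg takes about 3 N at the start and 5 to 6 N near the pointer
- peg (a point): middle of the black upright peg near the plate's edge: 14 mm diameter, 32 mm high above the plate (from 44 to 76 mm above the worktop), 70 mm from the axis. Push it sideways, at right angles to the line from the axis. It turns with the plate and lies 130 degrees clockwise from the notch (seen from above)
- notch (a point): middle of the mouth of the U-shaped notch in the plate's rim, on the rim (86 mm from the axis) at the upper face; the notch is 32 mm wide at its mouth and 12 mm deep
- pointer (a point): the point on the circle of the plate's rim, level with its upper face, at which the brass pointer points; 50 to 80 degrees anticlockwise from where the notch starts. A sprung catch hidden under the plate holds the plate with the notch within 7 degrees of this point, on either side: where exactly can only be felt
- lock (a joint): travel of the red lock slide (m): 0 open, 0.014 fully home (end stop). It slides straight towards the axis of the plate, stays where it is left and needs about 3 N; its 7 mm wide steel bolt enters the notch, and strikes the rim after 3 mm if the notch is not at the pointer
- lock_tab (a point): middle of the red upright tab of the lock: 6 mm thick along the sliding direction, 24 mm wide, 28 mm high (46 to 74 mm above the worktop); 138 mm from the axis when open. Push its outer face towards the axis. The dark block beneath it is 46 mm high up to 150 mm from the axis and 30 mm high to 157 mm; the brass bridge before it 52 mm
- mug: small white cup with a handle, 59 x 83 x 55 mm, origin under its centre; leave it alone
- jam_jar: glass jar with a yellow lid, 71 mm across, 110 mm high, origin under its centre; leave it alone
- shaker: small salt shaker, white with a grey cap, 44 mm across, 90 mm high, origin under its centre; leave it alone
- portion_stop: dark block with the pointer, clamped beside the base; origin under the plate's axis, x towards the pointer. How the catch feels: from 30 to 10 degrees before it the push is up to 3 N heavier (8 or 9 N in all), eases, and dips as the catch snaps in; 1.5 degrees (2 mm at the peg) on is a hard stop. Let go between these: the plate stays; let go earlier: it swings back to 0
Things that resemble listed ones, but are neither listed nor needed, are in the scene too. What is shaped like the portion_stop but blue or orange is not meant.

How it is judged:
On the way, in this order (a step that is already met when the one before it is completed fails the run):
1. the plate, let go, stays on its catch with the notch facing the pointer (horizontal distance between notch and pointer below 0.013 m and contact force between each of the arm, the fingers and plate below 0.2 N and velocity of joint plate between -0.05 and 0.05 rad/s), for 0.4 s.
2. the lock is home in the notch (value of joint lock above 0.012 m), for 0.2 s.
At the end, for the whole second after the job is handed in: the plate rests on its catch with the notch within 13 mm of the pointer, and the lock is home (at least 12 of its 14 mm) (horizontal distance between notch and pointer below 0.013 m and value of joint lock above 0.012 m and velocity of joint plate between -0.05 and 0.05 rad/s); the robot touches nothing.
It fails at once if the plate or its peg is pushed with more than 20 N (contact force between any of the fingers, the arm and plate above 20 N).
It fails at once if the lock is pushed with more than 25 N (contact force between any of the fingers, the arm and lock above 25 N).
It fails at once if the cup, the jar or the shaker is moved (distance of any of mug, jam_jar, shaker from where it was at the start of the episode above 0.015 m).
It also fails if it takes over 62 s, if anything falls off the work surface, if the arm or the gripper's body presses on something with over 40 N, if the wrist force passes 120 N, or if a joint passes its speed limit or range.

## Working session

There is one attempt and no reset: what is moved stays moved. The work goes in short steps, Python scripts to look and compute and a tool call to move; the robot and the scene stay as the last step left them, time stands still between calls to the robot, and variables do not carry over. Pictures are saved under pics/ and viewed, at most 10 in all, crops included, and the job is handed in when it is done.

Besides the shell and the picture viewer there is one more tool, called after "Request:" as name([rows], argument=value, ...), one row to a line, values as JSON. step_arm: Moves the arm, as the interface text tells. Its arguments: {"type":"object","properties":{"rows":{"type":"array"},"claw":{"type":"number"}},"required":["rows"]}

```bash
mkdir -p pics; cat > h.py <<'E'
import numpy as np, cv2
from workcell import bot
def save(name,fn):
    im,d=bot.camera(name); cv2.imwrite('pics/'+fn,im[:,:,::-1]); return im,d
def ray(name,uv):
    p=bot.camera_params(name);K=np.array([[p['fx'],0,p['cx']],[0,p['fy'],p['cy']],[0,0,1]])
    x=cv2.undistortPoints(np.array(uv,float).reshape(-1,1,2),K,np.array(p['D'],float)).reshape(-1,2)
    T=np.array(p['pose']); d=np.c_[x[:,0],-x[:,1],-np.ones(len(x))]
    return T[:3,3],d@T[:3,:3].T
def atz(name,uv,z):
    o,d=ray(name,uv); return o+d*((z-o[2])/d[:,2])[:,None]
def pts(name,uv,dep):
    o,d=ray(name,uv); return o+d*np.asarray(dep)[:,None]
def proj(name,P):
    p=bot.camera_params(name);K=np.array([[p['fx'],0,p['cx']],[0,p['fy'],p['cy']],[0,0,1]])
    T=np.linalg.inv(np.array(p['pose']));c=np.atleast_2d(P)@T[:3,:3].T+T[:3,3]
    return cv2.projectPoints(c*[1,-1,-1],np.zeros(3),np.zeros(3),K,np.array(p['D'],float))[0].reshape(-1,2)
E
python3 - <<'E'
from h import *
for n in('top','side'):
    im,d=save(n,n+'1.png')
    print(n,np.round(bot.camera_params(n)['pose'],3).tolist())
    for t in('plate','peg','notch','lock','lock_tab','portion_stop','mug','jam_jar','shaker'):
        for r in bot.trace(t,n)[:3]:
            m=r['pixels'];ys,xs=np.where(m&(d>0))
            P=pts(n,np.c_[xs,ys],d[ys,xs]) if len(xs) else np.zeros((1,3))
            print(t,round(r['score'],2),np.round(r['uv']),np.round(np.median(P,0),3),m.sum(),np.round(P.min(0),3),np.round(P.max(0),3))
print(bot.get_obs())
E
```

```text
top [[0.0, 0.993, -0.12, 0.349], [-1.0, 0.003, 0.023, -0.03], [0.023, 0.12, 0.992, 1.254], [0.0, 0.0, 0.0, 1.0]]
plate 0.61 [261. 214.] [ 0.499 -0.014  0.043] 3134 [ 0.413 -0.101  0.023] [0.587 0.07  0.081]
peg 0.73 [262. 213.] [ 0.499 -0.014  0.043] 3133 [ 0.416 -0.1    0.025] [0.585 0.07  0.081]
peg 0.68 [142. 240.] [0.423 0.28  0.101] 871 [ 0.386  0.249 -0.008] [0.468 0.338 0.11 ]
notch 0.72 [261. 214.] [ 0.499 -0.014  0.043] 3202 [ 0.411 -0.101  0.023] [0.587 0.07  0.081]
notch 0.52 [410. 227.] [ 0.459 -0.416  0.032] 451 [ 0.432 -0.457 -0.005] [ 0.491 -0.361  0.059]
notch 0.25 [302. 231.] [ 0.45  -0.129  0.043] 369 [ 0.423 -0.164 -0.006] [ 0.48  -0.097  0.077]
lock 0.63 [311. 231.] [ 0.449 -0.14   0.068] 27 [ 0.438 -0.145  0.038] [ 0.454 -0.127  0.076]
lock 0.62 [339. 188.] [ 0.561 -0.218  0.061] 41 [ 0.55  -0.224  0.031] [ 0.571 -0.204  0.075]
lock 0.59 [353. 252.] [ 0.398 -0.257  0.056] 60 [ 0.386 -0.271  0.026] [ 0.408 -0.241  0.077]
lock_tab 0.59 [353. 250.] [ 0.398 -0.255  0.051] 68 [ 0.384 -0.271  0.026] [ 0.408 -0.22   0.077]
lock_tab 0.58 [338. 188.] [ 0.563 -0.218  0.046
[... 2106 characters left out ...]
pos': array([-1.10800202e+00,  2.40609336e-01,  5.00034420e-03,  1.33521683e+00,
        1.99714769e-05,  1.57078749e+00]), 'joint_vel': array([-1.34449127e-03, -1.86394296e-03, -1.25693424e-05,  1.73280315e-04,
       -9.62071292e-04,  6.92828743e-04]), 'tau': array([ 8.52550274e-04, -3.72215652e+01,  2.52697241e+01,  1.24896393e-03,
        6.74311968e-05,  5.00645413e-06]), 'eef_pos': array([ 0.22322694, -0.44739759,  0.30390193]), 'tool_rot': array([ 9.73345912e-01,  2.29341962e-01,  6.33704080e-06, -1.66464785e-05]), 'ft_force': array([ 0.15818954, -0.7718563 ,  1.00217618]), 'ft_torque': array([0.01117548, 0.01129279, 0.0066821 ]), 'grasp_force': 0.0, 'grip_width': 0.08542929124108319}
```

View pics/top1.png

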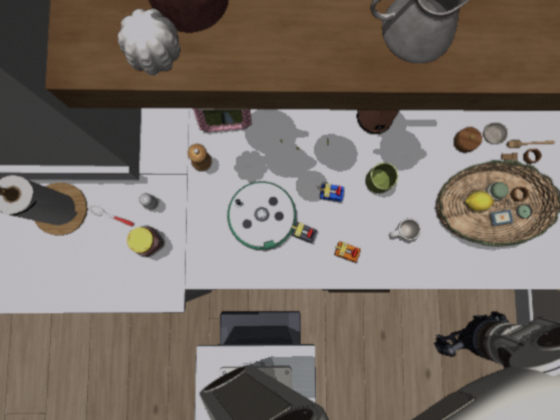

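View pics/side1.png

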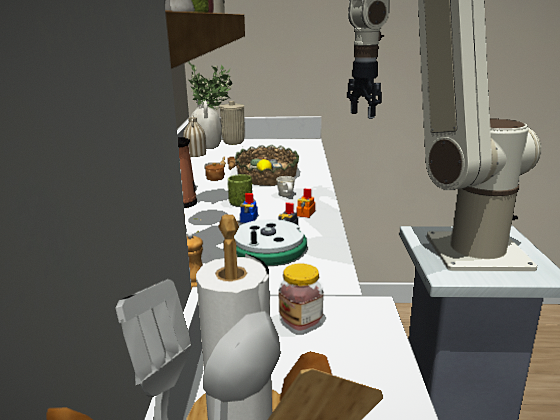

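The top view shows the plate at about (261,214), the dark stop to its lower right at (304,232), and blue and orange decoys at (332,191) and (347,252). I'll zoom in on the plate and fit the geometry.

```bash
python3 - <<'E'
from h import *
im=cv2.imread('pics/top1.png')[165:265,215:330]
a=cv2.resize(im,None,fx=6,fy=6,interpolation=cv2.INTER_CUBIC)[:600,:690]
cv2.imwrite('pics/crop1.png',a)
rgb,d=bot.camera('top')
r=bot.trace('plate','top')[0];ys,xs=np.where(d>0);P=pts('top',np.c_[xs,ys],d[ys,xs])
def near(P,c,r):return np.hypot(P[:,0]-c[0],P[:,1]-c[1])<r
C=np.array([.499,-.015])
k=(abs(P[:,2]-.044)<.005)&near(P,C,.1); Q=P[k]
(c,R)=cv2.minEnclosingCircle(Q[:,:2].astype(np.float32));print('plate',c,R,np.median(Q[:,2]))
k=(P[:,2]>.049)&near(P,C,.035);print('cap',P[k].mean(0),k.sum(),(P[k].min(0)+P[k].max(0))/2)
k=(P[:,2]>.060)&near(P,C,.09)&~near(P,C,.035);print('peg',P[k],np.c_[xs,ys][k])
rgbp=rgb[ys,xs].astype(int)
k=(rgbp[:,0]>110)&(rgbp[:,1]<60)&(rgbp[:,2]<60)&near(P,(.449,-.14),.04);print('tab',P[k],rgbp[k])
E
```

```text
plate (0.4982685446739197, -0.021668918430805206) 0.09265920519828796 0.042721807394803246
cap [ 0.49894467 -0.01520288  0.05186794] 132 [ 0.49853049 -0.00717538  0.05375829]
peg [[0.5346161  0.05143404 0.07648997]
 [0.53523865 0.0490792  0.07260664]
 [0.53537432 0.04650651 0.07181441]
 [0.53206161 0.0514467  0.0758737 ]
 [0.53164058 0.04864466 0.07865408]
 [0.53317127 0.04666881 0.06886521]
 [0.53246405 0.04374767 0.07348859]
 [0.52972319 0.05418187 0.07376731]
 [0.53015626 0.05175347 0.07100604]
 [0.53001507 0.04906117 0.07199789]
 [0.52948423 0.04620811 0.07553582]
 [0.52950092 0.04359419 0.07549559]
 [0.53058819 0.04140163 0.06846027]
 [0.52737929 0.05429763 0.07171471]
 [0.52721582 0.05159455 0.07286819]
 [0.52651292 0.04865678 0.07759925]
 [0.52701406 0.04625659 0.07434436]
 [0.52694981 0.04360727 0.07483936]
 [0.52790805 0.04136858 0.06855384]
 [0.52423447 0.05141212 0.0750716 ]
 [0.52394446 0.04866137 0.07709317]
 [0.5243699  0.04623095 0.07429775]
 [0.52518379 0.04395119 0.06888751]
 [0.52335493 0.04957132 0.06305263]
 [0.52314519 0.04683235 0.06455601]] [[236 199]
 [237 199
[... 803 characters left out ...]
4]
 [ 0.44539363 -0.13679231  0.04787046]
 [ 0.4444212  -0.13835281  0.06013694]
 [ 0.44347897 -0.13989447  0.07202337]
 [ 0.44329169 -0.14228412  0.0744472 ]
 [ 0.44113215 -0.13758154  0.06841279]
 [ 0.44106731 -0.14012401  0.06932628]
 [ 0.44070145 -0.1422935   0.07411993]
 [ 0.43839562 -0.13742968  0.06986183]
 [ 0.43822683 -0.13983776  0.07217986]] [[117  51  53]
 [150  54  54]
 [142  45  45]
 [156  47  45]
 [116  43  44]
 [119  38  37]
 [158  44  42]
 [153  41  39]
 [143  40  37]
 [162  48  44]
 [138  37  36]
 [149  51  49]
 [158  45  42]
 [156  42  39]
 [123  53  53]
 [140  44  41]
 [162  50  47]
 [146  42  41]
 [141  40  38]
 [156  49  47]
 [120  39  38]
 [134  41  40]
 [134  40  39]]
```

View pics/crop1.png

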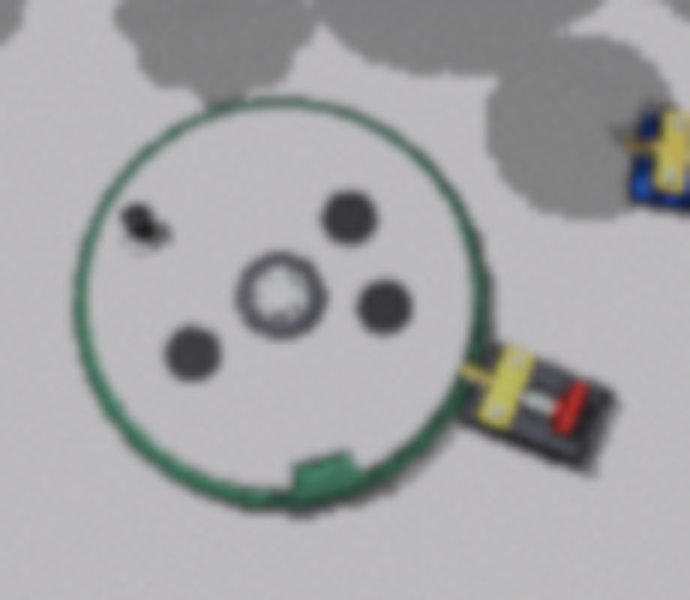

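The crop shows the cap at (280,296), the peg top at (136,215), the notch (green gap) at (327,490), the pointer tip at (463,368) and the red tab at (572,408). I'll turn these into angles about the hub and check them.

```bash
python3 - <<'E'
from h import *
f=lambda u,v,z: atz('top',[[215+u/6-.4,165+v/6-.4]],z)[0]
H=f(280,296,.052);print('hub',H)
for n,u,v,z in(('pegtop',136,215,.076),('notch',330,488,.044),('notchbottom',325,466,.044),('ptr',463,368,.05),('tab',573,408,.074),('bridge',507,386,.052)):
    p=f(u,v,z);r=(p-H)[:2];print(n,p.round(4),'r',np.hypot(*r).round(4),'ang',np.degrees(np.arctan2(r[1],r[0]))%360)
# side check
rgb,d=bot.camera('side')
ys,xs=np.where(d>0);P=pts('side',np.c_[xs,ys],d[ys,xs])
k=(P[:,2]>.058)&(np.hypot(P[:,0]-.499,P[:,1]+.015)<.09)&(P[:,2]<.08)
print('side peg',P[k].mean(0),P[k].min(0),P[k].max(0),k.sum())
k=(abs(P[:,2]-.052)<.003)&(np.hypot(P[:,0]-.499,P[:,1]+.015)<.03);print('side cap',P[k].mean(0),P[k].min(0),P[k].max(0))
rgb,d=bot.camera('top');ys,xs=np.where(d>0);P=pts('top',np.c_[xs,ys],d[ys,xs])
k=(P[:,2]>.15)&(P[:,0]>.3)&(abs(P[:,1])<.4);print('overhang',P[k].min(0),P[k].max(0))
E
```

```text
hub [ 0.49844505 -0.01460246  0.052     ]
pegtop [0.5309 0.0481 0.076 ] r 0.0706 ang 62.63335710392356
notch [ 0.4136 -0.0371  0.044 ] r 0.0878 ang 194.84843372752817
notchbottom [ 0.4234 -0.0348  0.044 ] r 0.0778 ang 195.09211547831782
ptr [ 0.4667 -0.0961  0.05  ] r 0.0874 ang 248.7074709480304
tab [ 0.447  -0.1426  0.074 ] r 0.138 ang 248.1041817956666
bridge [ 0.4585 -0.1155  0.052 ] r 0.1085 ang 248.41114062857574
side peg [0.53034641 0.05228915 0.06961701] [0.52316646 0.04263    0.05841014] [0.53701766 0.05895328 0.07832715] 51
side cap [ 0.49911502 -0.00755731  0.05269131] [ 0.4808207  -0.03238447  0.04907348] [0.51757211 0.00803607 0.05499018]
overhang [ 0.61651252 -0.39999296  0.1500557 ] [0.80513225 0.39992554 0.67011122]
```

```bash
cat >> h.py <<'E'
from scipy.spatial.transform import Rotation as Ro
def rel(target,yaw):
    o=bot.get_obs();R=Ro.from_quat(o['tool_rot']);x=R.as_matrix()[:,0]
    y0=np.degrees(np.arctan2(x[1],x[0]))
    print('yaw',y0.round(1),'eef',o['eef_pos'].round(4),'F',o['ft_force'].round(2),'shift mm',(R.inv().apply(np.array(target)-o['eef_pos'])*1000).round(1),'turn',-(yaw-y0))
E
python3 - <<'E'
from h import *
for n in('top','side'):
    rgb,d=bot.camera(n);ys,xs=np.where(d>0);P=pts(n,np.c_[xs,ys],d[ys,xs])
    for lo in(.1,.2,.3,.4,.5,.6):
        k=(P[:,2]>lo)&(P[:,2]<lo+.1)&(P[:,0]>.3)&(abs(P[:,1])<.2)
        if k.any(): print(n,lo,np.sort(P[k][:,0])[:5].round(3),k.sum())
rel([.560,.0335,.25],154.5)
E
```

```text
top 0.1 [0.63  0.63  0.63  0.632 0.632] 319
top 0.4 [0.639 0.639 0.639 0.639 0.639] 2121
top 0.5 [0.639 0.639 0.639 0.639 0.639] 21733
top 0.6 [0.662 0.662 0.662 0.662 0.662] 2914
side 0.1 [0.63  0.631 0.631 0.631 0.631] 156
side 0.4 [0.639 0.639 0.639 0.639 0.639] 852
side 0.5 [0.638 0.639 0.639 0.639 0.639] 870
yaw 26.5 eef [ 0.2232 -0.4474  0.3039] F [-0.87 -0.42 -0.29] shift mm [ 516.1 -280.    53.9] turn -127.98448404296897
```

Request:
step_arm([
  [[43,-23,5],-10.6],
  [[86,-47,9],-21.3],
  [[129,-70,14],-32],
  [[172,-93,18],-42.6],
  [[215,-117,23],-53.3],
  [[258,-140,27],-64],
  [[301,-163,32],-74.6],
  [[344,-187,36],-85.3],
  [[387,-210,41],-96],
  [[430,-233,45],-106.6],
  [[473,-257,50],-117.3],
  [[516,-280,54],-128],
], claw=1)

```text
clock: 2.8
eef_pos: [0.5607, 0.035, 0.2497]
tool_rot: [0.217, 0.976, -0.0, 0.0]
ft_force: [0.8, 0.0, 0.9]
grip_width: 0.0001
grasp_force: 0.0
```

Request:
step_arm([
  [[0,0,20],0],
  [[0,0,40],0],
  [[0,0,40],0],
  [[0,0,40],0],
])

```text
clock: 3.3
eef_pos: [0.5603, 0.0334, 0.2106]
tool_rot: [0.221, 0.975, 0.0, 0.0]
ft_force: [-0.3, 0.2, 0.1]
grip_width: -0.0001
grasp_force: 0.0
```

```bash
python3 - <<'E'
from h import *
rel([.560,.0335,.130],154.5)
save('side','side2.png')
E
```

```text
yaw 154.5 eef [0.5603 0.0334 0.2106] F [-0.34  0.17  0.13] shift mm [ 0.4 -0.1 80.6] turn 0.0033019929545332616
```

View pics/side2.png

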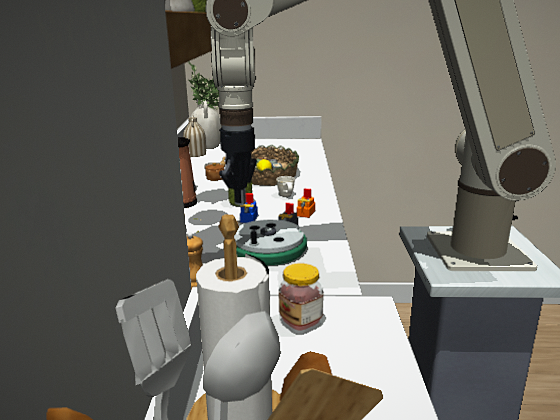

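The gripper at (240,180) hangs over the far side of the plate, clear of the shelf and the peg at (254,235). Next I'll descend and then creep up to the peg.

Request:
step_arm([
  [[0,0,30],0],
  [[0,0,60],0],
  [[0,0,80],0],
  [[0,0,80],0],
])

```text
clock: 3.85
eef_pos: [0.5593, 0.0332, 0.1293]
tool_rot: [0.221, 0.975, -0.0, -0.001]
ft_force: [-0.8, 0.3, 0.7]
grip_width: 0.0001
grasp_force: 0.0
```

Request:
step_arm([
  [[4,0,0],0],
  [[8,0,0],0],
  [[10,0,0],0],
  [[11,0,0],0],
  [[12,0,0],0],
  [[12,0,0],0],
])

```text
clock: 4.6
eef_pos: [0.5491, 0.0387, 0.1299]
tool_rot: [0.221, 0.975, 0.0, -0.0]
ft_force: [0.1, -1.1, -0.2]
grip_width: 0.0002
grasp_force: 0.0
```

Request:
step_arm([
  [[1,0,0],0],
  [[2,0,0],0],
  [[3,0,0],0],
  [[3,0,0],0],
])

```text
clock: 5.1
eef_pos: [0.5469, 0.0397, 0.1299]
tool_rot: [0.221, 0.975, -0.0, 0.001]
ft_force: [2.3, -2.3, -2.7]
grip_width: -0.0002
grasp_force: 1.4
```

Request:
step_arm([
  [[1,0,0],0],
  [[2,0,0],0],
  [[3,0,0],0],
  [[3,0,0],0],
])

```text
clock: 5.6
eef_pos: [0.5438, 0.0415, 0.13]
tool_rot: [0.22, 0.975, 0.0, 0.0]
ft_force: [2.7, -0.5, -1.9]
grip_width: 0.0
grasp_force: 1.4
```

```bash
python3 -c "
import numpy as np
for s in (1.5,1.0,.75):
  for n in (1,2,3,4,5,6,7,8,9,10,11,12):
    a=np.radians(s*n);print('[[%.1f,%.1f,0],%.2f]'%(17*(1-np.cos(a))+70*np.sin(a),-70*(1-np.cos(a))+17*np.sin(a),-s*n),end=', ')
  print()
"
```

```text
[[1.8,0.4,0],-1.50], [[3.7,0.8,0],-3.00], [[5.5,1.1,0],-4.50], [[7.4,1.4,0],-6.00], [[9.3,1.6,0],-7.50], [[11.2,1.8,0],-9.00], [[13.0,1.9,0],-10.50], [[14.9,2.0,0],-12.00], [[16.8,2.0,0],-13.50], [[18.7,2.0,0],-15.00], [[20.6,1.9,0],-16.50], [[22.5,1.8,0],-18.00], 
[[1.2,0.3,0],-1.00], [[2.5,0.6,0],-2.00], [[3.7,0.8,0],-3.00], [[4.9,1.0,0],-4.00], [[6.2,1.2,0],-5.00], [[7.4,1.4,0],-6.00], [[8.7,1.6,0],-7.00], [[9.9,1.7,0],-8.00], [[11.2,1.8,0],-9.00], [[12.4,1.9,0],-10.00], [[13.7,2.0,0],-11.00], [[14.9,2.0,0],-12.00], 
[[0.9,0.2,0],-0.75], [[1.8,0.4,0],-1.50], [[2.8,0.6,0],-2.25], [[3.7,0.8,0],-3.00], [[4.6,1.0,0],-3.75], [[5.5,1.1,0],-4.50], [[6.5,1.3,0],-5.25], [[7.4,1.4,0],-6.00], [[8.3,1.5,0],-6.75], [[9.3,1.6,0],-7.50], [[10.2,1.7,0],-8.25], [[11.2,1.8,0],-9.00],
```

Request:
step_arm([
  [[1.8,0.4,0],-1.5],
  [[3.7,0.8,0],-3],
  [[5.5,1.1,0],-4.5],
  [[7.4,1.4,0],-6],
  [[9.3,1.6,0],-7.5],
  [[11.2,1.8,0],-9],
  [[13.0,1.9,0],-10.5],
  [[14.9,2.0,0],-12],
  [[16.8,2.0,0],-13.5],
  [[18.7,2.0,0],-15],
  [[20.6,1.9,0],-16.5],
  [[22.5,1.8,0],-18],
])

```text
clock: 7.1
eef_pos: [0.5241, 0.0525, 0.1299]
tool_rot: [0.064, 0.998, -0.0, 0.0]
ft_force: [2.8, -2.5, -1.3]
grip_width: 0.0004
grasp_force: 2.0
```

Request:
step_arm([
  [[1.8,0.4,0],-1.5],
  [[3.7,0.8,0],-3],
  [[5.5,1.1,0],-4.5],
  [[7.4,1.4,0],-6],
  [[9.3,1.6,0],-7.5],
  [[11.2,1.8,0],-9],
  [[13.0,1.9,0],-10.5],
  [[14.9,2.0,0],-12],
])

```text
clock: 8.1
eef_pos: [0.5111, 0.0565, 0.1303]
tool_rot: [-0.04, 0.999, -0.0, 0.002]
ft_force: [7.2, -2.4, -2.8]
grip_width: 0.0003
grasp_force: 3.4
```

```bash
cat >> h.py <<'E'
HUB=np.array([.4985,-.0146])
def plate_state():
    rgb,d=bot.camera('top');ys,xs=np.where(d>0);P=pts('top',np.c_[xs,ys],d[ys,xs])
    c=rgb[ys,xs].astype(int);r=P[:,:2]-HUB;R=np.hypot(*r.T);A=np.degrees(np.arctan2(r[:,1],r[:,0]))%360
    # green showing inside the rim (r 74..84 mm)
    k=(R>.074)&(R<.083)&(c[:,1]>c[:,0]+20)&(c[:,1]>c[:,2]+4)
    print('notch angle',A[k].mean().round(1),A[k].std().round(1),k.sum())
    return rgb
def tool():
    o=bot.get_obs();x=Ro.from_quat(o['tool_rot']).as_matrix()[:,0];yaw=np.degrees(np.arctan2(x[1],x[0]))%360
    v=o['eef_pos'][:2]-HUB;x=x[:2];y=np.array([x[1],-x[0]])
    print('yaw',yaw.round(1),'t,r mm',(v@x*1000).round(1),(v@y*1000).round(1),'Ft',(o['ft_force'][:2]@x).round(1),'z',o['eef_pos'][2].round(4))
E
python3 - <<'E'
from h import *
tool();plate_state();tool()
E
```

```text
yaw 184.6 t,r mm -18.3 69.9 Ft -7.0 z 0.1303
notch angle 226.9 5.1 25
yaw 184.7 t,r mm -18.0 69.9 Ft -6.1 z 0.1303
```

Request:
step_arm([
  [[1.2,0.3,0],-1],
  [[2.5,0.6,0],-2],
  [[3.7,0.8,0],-3],
  [[4.9,1.0,0],-4],
  [[6.2,1.2,0],-5],
  [[7.4,1.4,0],-6],
  [[8.7,1.6,0],-7],
  [[8.7,1.6,0],-7],
])

```text
clock: 9.15
eef_pos: [0.5028, 0.0577, 0.1305]
tool_rot: [-0.101, 0.995, -0.0, 0.002]
ft_force: [7.1, -3.3, -2.6]
grip_width: 0.0003
grasp_force: 3.4
```

Request:
step_arm([
  [[0.9,0.2,0],-0.75],
  [[1.8,0.4,0],-1.5],
  [[2.8,0.6,0],-2.25],
  [[2.8,0.6,0],-2.25],
])

```text
clock: 9.65
eef_pos: [0.5001, 0.0577, 0.1305]
tool_rot: [-0.12, 0.993, 0.0, 0.002]
ft_force: [8.4, -1.6, -3.0]
grip_width: 0.0001
grasp_force: 3.5
```

Request:
step_arm([
  [[0.9,0.2,0],-0.75],
  [[1.8,0.4,0],-1.5],
  [[1.8,0.4,0],-1.5],
])

```text
clock: 10.02
eef_pos: [0.4976, 0.0579, 0.1306]
tool_rot: [-0.134, 0.991, 0.0, 0.002]
ft_force: [6.2, -2.5, -1.2]
grip_width: -0.0001
grasp_force: 2.5
```

Request:
step_arm([
  [[0.9,0.2,0],-0.75],
  [[0.9,0.2,0],-0.75],
  [[0.9,0.2,0],-0.75],
])

```text
clock: 10.4
eef_pos: [0.4967, 0.0578, 0.1306]
tool_rot: [-0.14, 0.99, 0.0, 0.002]
ft_force: [5.3, -2.4, -0.0]
grip_width: -0.0001
grasp_force: 2.6
```

```bash
python3 - <<'E'
from h import *
tool();plate_state();tool()
E
```

```text
yaw 196.1 t,r mm -18.4 70.1 Ft -4.4 z 0.1306
notch angle 238.0 4.8 24
yaw 196.1 t,r mm -18.3 70.1 Ft -5.9 z 0.1306
```

Request:
step_arm([
  [[0.9,0.2,0],-0.75],
  [[1.8,0.4,0],-1.5],
  [[1.8,0.4,0],-1.5],
])

```text
clock: 10.82
eef_pos: [0.4949, 0.0577, 0.1306]
tool_rot: [-0.153, 0.988, 0.0, 0.002]
ft_force: [6.1, -1.2, -1.0]
grip_width: 0.0004
grasp_force: 2.7
```

Request:
step_arm([
  [[0.9,0.2,0],-0.75],
  [[1.8,0.4,0],-1.5],
  [[1.8,0.4,0],-1.5],
])

```text
clock: 11.2
eef_pos: [0.4931, 0.0576, 0.1306]
tool_rot: [-0.166, 0.986, 0.0, 0.002]
ft_force: [5.8, -1.9, -1.3]
grip_width: -0.0004
grasp_force: 2.7
```

Request:
step_arm([
  [[0.9,0.2,0],-0.75],
  [[0.9,0.2,0],-0.75],
])

```text
clock: 11.45
eef_pos: [0.4923, 0.0575, 0.1306]
tool_rot: [-0.172, 0.985, 0.0, 0.002]
ft_force: [6.1, -2.3, -2.1]
grip_width: -0.0001
grasp_force: 2.7
```

Request:
step_arm([
  [[0.9,0.2,0],-0.75],
  [[0.9,0.2,0],-0.75],
])

```text
clock: 11.7
eef_pos: [0.4914, 0.0574, 0.1306]
tool_rot: [-0.179, 0.984, 0.0, 0.002]
ft_force: [6.8, -1.9, -1.7]
grip_width: -0.0001
grasp_force: 2.7
```

Request:
step_arm([
  [[0.9,0.2,0],-0.75],
  [[0.9,0.2,0],-0.75],
])

```text
clock: 11.95
eef_pos: [0.4904, 0.0573, 0.1306]
tool_rot: [-0.185, 0.983, 0.0, 0.002]
ft_force: [7.0, -1.7, -1.8]
grip_width: -0.0001
grasp_force: 2.6
```

Request:
step_arm([
  [[0.9,0.2,0],-0.75],
  [[0.9,0.2,0],-0.75],
])

```text
clock: 12.2
eef_pos: [0.4895, 0.0572, 0.1306]
tool_rot: [-0.192, 0.981, 0.0, 0.002]
ft_force: [6.6, -2.7, -0.7]
grip_width: -0.0
grasp_force: 2.6
```

Request:
step_arm([
  [[0.9,0.2,0],-0.75],
  [[0.9,0.2,0],-0.75],
])

```text
clock: 12.45
eef_pos: [0.4887, 0.0571, 0.1307]
tool_rot: [-0.198, 0.98, 0.0, 0.002]
ft_force: [7.5, -2.0, -1.7]
grip_width: -0.0
grasp_force: 2.7
```

```bash
python3 - <<'E'
from h import *
tool();plate_state();tool()
E
```

```text
yaw 202.8 t,r mm -18.8 69.9 Ft -6.1 z 0.1307
notch angle 245.3 4.8 21
yaw 202.8 t,r mm -18.8 69.9 Ft -5.2 z 0.1307
```

Request:
step_arm([
  [[0.9,0.2,0],-0.75],
  [[0.9,0.2,0],-0.75],
])

```text
clock: 12.75
eef_pos: [0.4878, 0.0569, 0.1307]
tool_rot: [-0.204, 0.979, 0.0, 0.002]
ft_force: [6.9, -1.0, -1.4]
grip_width: -0.0002
grasp_force: 2.7
```

Request:
step_arm([
  [[0.9,0.2,0],-0.75],
  [[0.9,0.2,0],-0.75],
])

```text
clock: 13.0
eef_pos: [0.4869, 0.0568, 0.1307]
tool_rot: [-0.211, 0.978, 0.0, 0.002]
ft_force: [7.0, -0.8, -1.8]
grip_width: 0.0001
grasp_force: 2.7
```

Request:
step_arm([
  [[0.9,0.2,0],-0.75],
  [[0.9,0.2,0],-0.75],
])

```text
clock: 13.25
eef_pos: [0.486, 0.0566, 0.1307]
tool_rot: [-0.217, 0.976, 0.0, 0.002]
ft_force: [6.8, -1.0, -1.2]
grip_width: -0.0001
grasp_force: 2.7
```

Request:
step_arm([
  [[0.9,0.2,0],-0.75],
  [[0.9,0.2,0],-0.75],
])

```text
clock: 13.5
eef_pos: [0.4847, 0.0565, 0.1307]
tool_rot: [-0.224, 0.975, 0.001, 0.002]
ft_force: [5.4, -0.8, 0.7]
grip_width: 0.0002
grasp_force: 2.2
```

Request:
step_arm([
  [[0.9,0.2,0],-0.75],
  [[0.9,0.2,0],-0.75],
])

```text
clock: 13.75
eef_pos: [0.4838, 0.0563, 0.1307]
tool_rot: [-0.23, 0.973, 0.0, 0.002]
ft_force: [6.4, -0.8, 0.0]
grip_width: -0.0001
grasp_force: 2.2
```

```bash
python3 - <<'E'
from h import *
tool();plate_state();tool()
E
```

```text
yaw 206.6 t,r mm -18.6 70.0 Ft -5.3 z 0.1307
notch angle 249.1 4.6 22
yaw 206.6 t,r mm -18.6 70.0 Ft -4.6 z 0.1307
```

The push dropped, with a small jump, so I'll back off slowly and check whether the plate stays.

Request:
step_arm([
  [[-0.8,0,0],0],
  [[-1.6,0,0],0],
  [[-2.4,0,0],0],
  [[-3.2,0,0],0],
  [[-4,0,0],0],
  [[-4,0,0],0],
])

```text
clock: 14.55
eef_pos: [0.4853, 0.0573, 0.1294]
tool_rot: [-0.229, 0.973, 0.0, -0.001]
ft_force: [1.8, 1.3, -0.4]
grip_width: 0.0
grasp_force: 0.7
```

```bash
python3 - <<'E'
from h import *
tool();plate_state();tool()
E
```

```text
yaw 206.5 t,r mm -20.3 70.3 Ft -2.1 z 0.1294
notch angle 248.1 5.1 24
yaw 206.5 t,r mm -20.2 70.2 Ft -0.8 z 0.1294
```

Request:
step_arm([
  [[-1,0,0],0],
  [[-2,0,0],0],
  [[-4,0,0],0],
  [[-6,0,0],0],
  [[-6,0,0],0],
  [[-6,0,0],0],
])

```text
clock: 15.35
eef_pos: [0.4914, 0.06, 0.1299]
tool_rot: [-0.229, 0.973, 0.0, -0.0]
ft_force: [0.3, 0.7, -0.0]
grip_width: 0.0001
grasp_force: 0.0
```

```bash
python3 - <<'E'
from h import *
tool();plate_state();tool()
E
```

```text
yaw 206.5 t,r mm -26.9 69.9 Ft -0.6 z 0.1299
notch angle 248.6 5.2 24
yaw 206.5 t,r mm -26.9 69.9 Ft -0.8 z 0.1299
```

The catch holds, with the notch at 248.6° against the pointer at 248.3°. Next is the lock.

Request:
step_arm([
  [[-4,0,-20],0],
  [[-4,0,-60],0],
  [[-4,0,-90],0],
  [[-4,0,-90],0],
])

```text
clock: 15.9
eef_pos: [0.4966, 0.0619, 0.2225]
tool_rot: [-0.229, 0.973, -0.0, 0.003]
ft_force: [1.6, 0.1, -0.5]
grip_width: 0.0005
grasp_force: 0.0
```

```bash
python3 - <<'E'
from h import *
a=np.radians(248.3);rel([*(HUB+.175*np.array([np.cos(a),np.sin(a)])),.20],248.3-360)
E
```

```text
yaw -153.5 eef [0.4966 0.0619 0.2225] F [ 1.59  0.05 -0.45] shift mm [ 163.  -185.9   22. ] turn -41.78531345174517
```

Request:
step_arm([
  [[33,-37,0],-8],
  [[66,-75,0],-17],
  [[99,-112,5],-25],
  [[131,-149,10],-34],
  [[163,-186,20],-41.8],
  [[163,-186,20],-41.8],
  [[163,-186,20],-41.8],
])

```text
clock: 16.77
eef_pos: [0.4316, -0.1771, 0.1991]
tool_rot: [-0.561, 0.828, 0.001, -0.0]
ft_force: [0.6, -0.5, 0.8]
grip_width: -0.0003
grasp_force: 0.0
```

```bash
python3 - <<'E'
from h import *
tool();rgb=plate_state()
a=np.radians(248.3);rel([*(HUB+.175*np.array([np.cos(a),np.sin(a)])),.133],248.3-360)
b=rgb[165:275,215:345,::-1];cv2.imwrite('pics/crop2.png',cv2.resize(b,None,fx=5,fy=5,interpolation=cv2.INTER_CUBIC))
E
```

```text
yaw 248.2 t,r mm 175.7 1.8 Ft 0.2 z 0.1991
notch angle 247.4 5.7 25
yaw -111.7 eef [ 0.432  -0.1767  0.1994] F [ 0.53  0.71 -0.09] shift mm [-0.1 -1.9 66.4] turn 0.01895600367046768
```

View pics/crop2.png

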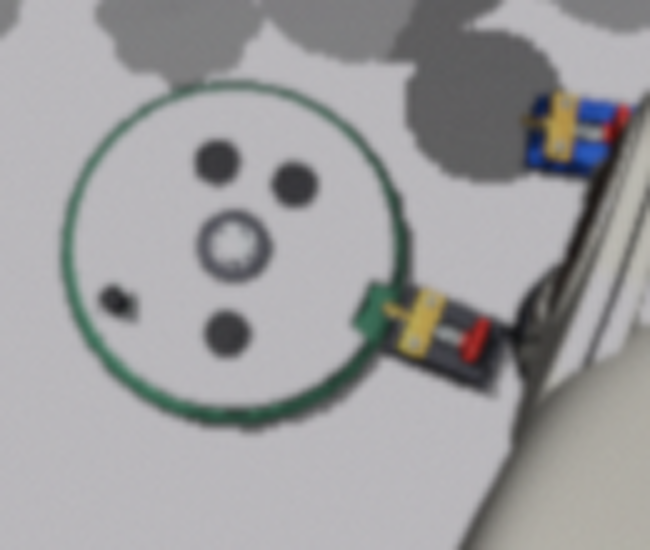

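The crop shows the notch at (372,313) facing the pointer, with the gripper standing outside the red tab at (477,340). I'll descend and approach it slowly.

Request:
step_arm([
  [[0,-2,30],0],
  [[0,-2,55],0],
  [[0,-2,66],0],
  [[0,-2,66],0],
])

```text
clock: 17.32
eef_pos: [0.4339, -0.1772, 0.1335]
tool_rot: [-0.562, 0.827, 0.001, -0.0]
ft_force: [0.3, 0.0, 0.1]
grip_width: 0.0
grasp_force: 0.0
```

Request:
step_arm([
  [[-4,0,0],0],
  [[-8,0,0],0],
  [[-12,0,0],0],
  [[-15,0,0],0],
  [[-17,0,0],0],
  [[-18,0,0],0],
  [[-18,0,0],0],
])

```text
clock: 18.2
eef_pos: [0.4407, -0.1615, 0.1339]
tool_rot: [-0.561, 0.827, 0.0, -0.0]
ft_force: [-0.5, 0.3, -0.0]
grip_width: 0.0002
grasp_force: 0.0
```

Request:
step_arm([
  [[-1,0,0],0],
  [[-2,0,0],0],
  [[-3,0,0],0],
  [[-4,0,0],0],
  [[-5,0,0],0],
  [[-6,0,0],0],
  [[-7,0,0],0],
  [[-8,0,0],0],
  [[-8,0,0],0],
])

```text
clock: 19.32
eef_pos: [0.4435, -0.1543, 0.1339]
tool_rot: [-0.561, 0.828, -0.0, -0.0]
ft_force: [-0.8, -1.9, 0.5]
grip_width: 0.0002
grasp_force: 1.5
```

```bash
python3 - <<'E'
from h import *
tool();plate_state();tool()
E
```

```text
yaw 248.3 t,r mm 150.2 -0.6 Ft 2.1 z 0.1339
notch angle 247.3 5.8 24
yaw 248.3 t,r mm 150.1 -0.6 Ft 2.4 z 0.1339
```

Request:
step_arm([
  [[-1,0,0],0],
  [[-2,0,0],0],
  [[-3,0,0],0],
  [[-4,0,0],0],
  [[-4,0,0],0],
])

```text
clock: 20.0
eef_pos: [0.4452, -0.1502, 0.1339]
tool_rot: [-0.562, 0.827, 0.0, 0.0]
ft_force: [-1.6, -1.8, 0.7]
grip_width: 0.0
grasp_force: 1.3
```

Request:
step_arm([
  [[-1,0,0],0],
  [[-2,0,0],0],
  [[-3,0,0],0],
  [[-4,0,0],0],
  [[-4,0,0],0],
])

```text
clock: 20.62
eef_pos: [0.4467, -0.1465, 0.1339]
tool_rot: [-0.562, 0.827, 0.0, 0.0]
ft_force: [-1.8, -1.8, 0.1]
grip_width: 0.0002
grasp_force: 1.3
```

Request:
step_arm([
  [[-1,0,0],0],
  [[-2,0,0],0],
  [[-2,0,0],0],
])

```text
clock: 21.0
eef_pos: [0.4474, -0.1447, 0.1339]
tool_rot: [-0.562, 0.827, -0.0, 0.0]
ft_force: [-0.8, -3.2, 0.6]
grip_width: 0.0002
grasp_force: 1.3
```

```bash
python3 - <<'E'
from h import *
tool()
E
```

```text
yaw 248.3 t,r mm 139.7 -0.6 Ft 3.3 z 0.1339
```

Still about 3 N, so I'll keep creeping in 0.5–1 mm steps until the end stop shows.

Request:
step_arm([
  [[-0.5,0,0],0],
  [[-1,0,0],0],
  [[-1,0,0],0],
])

```text
clock: 21.38
eef_pos: [0.4478, -0.1438, 0.1339]
tool_rot: [-0.561, 0.827, -0.0, 0.0]
ft_force: [-1.3, -2.6, 0.8]
grip_width: -0.0002
grasp_force: 1.4
```

Request:
step_arm([
  [[-0.5,0,0],0],
  [[-1,0,0],0],
  [[-1,0,0],0],
])

```text
clock: 21.75
eef_pos: [0.4481, -0.1429, 0.1339]
tool_rot: [-0.561, 0.827, -0.0, 0.0]
ft_force: [-0.8, -2.8, 0.1]
grip_width: -0.0002
grasp_force: 1.4
```

Request:
step_arm([
  [[-0.5,0,0],0],
  [[-1,0,0],0],
  [[-1,0,0],0],
])

```text
clock: 22.12
eef_pos: [0.4484, -0.1423, 0.134]
tool_rot: [-0.561, 0.828, -0.0, -0.0]
ft_force: [-1.4, -5.2, -0.4]
grip_width: -0.0002
grasp_force: 2.5
```

Request:
step_arm([
  [[-0.5,0,0],0],
  [[-0.5,0,0],0],
])

```text
clock: 22.38
eef_pos: [0.4484, -0.1422, 0.134]
tool_rot: [-0.561, 0.828, -0.001, -0.001]
ft_force: [-1.4, -6.2, 0.5]
grip_width: -0.0003
grasp_force: 3.2
```

Request:
step_arm([
  [[2,0,0],0],
  [[5,0,0],0],
  [[15,0,0],0],
  [[25,0,-10],0],
  [[25,0,-60],0],
  [[25,0,-90],0],
  [[25,0,-90],0],
])

```text
clock: 23.25
eef_pos: [0.4409, -0.1659, 0.2272]
tool_rot: [-0.561, 0.828, -0.003, 0.002]
ft_force: [0.4, 0.2, -0.6]
grip_width: -0.0
grasp_force: 0.0
```

```bash
python3 - <<'E'
from h import *
tool();rgb=plate_state()
ys,xs=np.mgrid[225:245,295:325].reshape(2,-1);c=rgb[ys,xs].astype(int)
k=(c[:,0]>125)&(c[:,1]<60)&(c[:,2]<60)
p=atz('top',np.c_[xs,ys][k],.074);print('tab r',np.hypot(*(p[:,:2]-HUB).T).mean(),k.sum())
b=rgb[165:275,215:345,::-1];cv2.imwrite('pics/crop3.png',cv2.resize(b,None,fx=5,fy=5,interpolation=cv2.INTER_CUBIC))
E
```

```text
yaw 248.3 t,r mm 161.9 -2.5 Ft -0.3 z 0.2272
notch angle 246.4 6.5 17
tab r 0.12243120217770301 18
```

View pics/crop3.png

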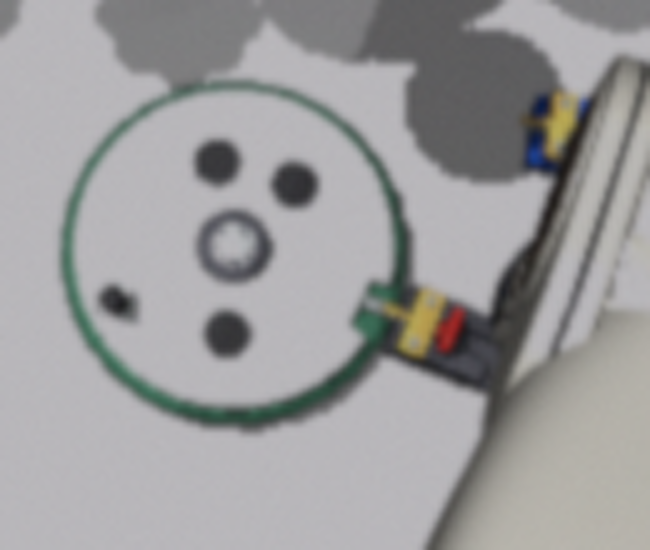

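The picture shows the bolt in the notch at (372,303) and the red tab up against the bridge at (452,330), about 123 mm from the axis. The tool is clear, so I'll hand the job in.

```bash
python3 -c "
from workcell import bot
print(bot.job_done())"
```

```text
the job is handed in; nothing more can be done
None
```

The plate rests on its catch with the notch at the pointer, the red lock is fully home against its end stop, and the job is handed in; the hand-in returned no verdict.

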